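# Slide the lens carriage to the marked stop

### The arm

A 6-joint arm with a two-finger parallel gripper is mounted at the origin on the work surface. World frame = base frame: x ahead of the robot, y to its left, z up, the work surface at z = 0. Lengths are in m, angles in degrees, forces in N, time in s.
With the tool pointing down it reaches from about 0.25 to 0.725 m from the base axis. Payload 9.7 kg.
Tool frame: the origin (TCP) lies midway between the tips of the shut fingers; the grasp point (between the pads) lies 19 mm behind it; z points along the fingers, x is the direction in which the jaws open and shut, and the axes are right-handed (so a half turn about z gives the same grasp; the last joint's range is limited). The gripper opens to 85 mm and grips with 20 to 120 N. Pads are 22 mm wide; open, the fingers measure 114 mm over their backs; the gripper's body (76 mm by 85 mm) begins 54 mm behind the grasp point. The pads swing forward as they close: fully open they stand 13 mm farther back than shut.
Start: joints at [-63.942, 4.979, 10.078, 95.1, 0, 90], TCP at [0.242, -0.494, 0.231] pointing down, gripper open.
Joint ranges: [-179.16, 179.16], [-48.56, 103.87], [-65.8, 70.77], [-126.05, 130.52], [-82.76, 87.17], [-180, 180]. Speed limits (degrees/s): [127.2, 127.2, 147.25, 180, 180, 180].

### API

Orientations are given as [roll, pitch, yaw] about the fixed x, y, z axes, in that order (R = Rz(yaw) Ry(pitch) Rx(roll)).
In Python, from workcell import sensors, camera, get_calibration, bot, recognise, place_of gives the robot as it stands. The module is installed in compiled form; this text tells all that it offers.
- The arm moves only by the tool send_rows, never from a script. Its argument "plan" is a list of rows, each a list of 3 entries, a list of its own where there are three numbers: the shift along the tool's x, y, z normalised to -1 to 1, where 1 is 0.3 m, then the turn, a rotation vector about the tool's x, y, z normalised to -1 to 1, where 1 is pi rad, then the closure, from -1 (fully open) to 1 (shut). In form: [[[x, y, z], [rx, ry, rz], claw], ...]. A call has 1 to 10 rows; each row is the pose to reach, as a shift and turn from the pose commanded when the call began, along the tool's axes at that moment, turning the shorter way round; what a row does not reach only later rows make up. A row lasts 1/10 s, in which the tool goes at most 50 mm and 8.59 degrees, less where a joint would pass 70% of its speed; a pose out of reach is approached as far as the arm can. A call with a number of a shift or a turn outside -1 to 1 is refused whole. A call with a gripper value outside its range is refused whole. The fingers move at their own pace and stop on an object; "force" is the grip in N (left out, the last holds). Time passes only in rows, so rows that repeat a pose let the fingers close. It gives the time, the measured TCP pose, the force and the opening at its end, in the units of the state.
- sensors.get_obs(): the state, without advancing time (a new reading comes with each control period).
- camera(name): name is "side" or "top"; returns the picture (420x560x3 uint8, blue, green, red); there is no depth.
- get_calibration(name): a dict with "fx", "fy", "cx", "cy" (pixels), "k1" (the pictures are not rectified: a ray, as slopes to the right and down, at radius r is drawn at 1 + k1 r^2 times it, then the intrinsics apply), "R" (3x3) and "t" (3): a world point X has camera coordinates R X + t. Camera axes: x right, y down, z forward; pixel columns grow to the right and rows downward; lengths in m; the calibration is good to about 2 mm. A picture is of the moment at which its call begins. get_calibration takes no time and is no camera call.
- bot.job_done(): hands the job in, once; it reports no verdict.
Trained networks look in the newest picture that a camera, given by its name, has taken for a name from the list of things; names that differ only in an ending like _2 or _b are one class to them, and where a whole thing is asked for, a point or a joint stands for the part that bears it (a point fixed in the world has none). Each returns a list of dicts, best first, with "p" (0 to 1); they miss things now and then, are a little off and sometimes report something else, mostly with a low value. They report only what shows in the picture. A call takes as long as a camera call.
- recognise(label, camera): "point" ([column, row] in pixels, amid what is visible of it).
- place_of(label, camera): "point" ([column, row] in pixels: a listed point, or the origin of a listed thing).
The state is a dict: "time": time; "q": joint angles; "qd": joint speeds; "joint_efforts": joint torques, N m; "ee_pos": TCP position; "tcp_rot": TCP orientation; "wrist_force": force on the tool from outside, world axes, zero at the start; "torque": the same for the moment, N m; "opening": finger opening in m.
Only numpy, scipy, OpenCV 4.12 (cv2) and the standard library are available. Lean on these libraries where they do the work, as an engineer would, in place of code of your own. Each camera call takes 0.05 s, during which the arm holds its last target. There are 200 camera calls.

### The job

On the optical rail, press down the grooved pad in the middle of the lens carriage to free its brake and, keeping it pressed, push the carriage along the rail until it rests against the marked stop, the one that carries an upright pin with a disc. Then let the pad come up again so that the brake holds the carriage there. Nothing needs gripping, closed fingertips will do: do not force the carriage along while its brake is on, do not touch the lens, and leave the loose things where they stand.

Things in the scene. Friction and masses are not known exactly. Their poses are not given: they have to be found in the camera images.
- rail: Aluminium rail, 460 mm long along its y axis, 46 mm wide, lying fixed on the table; its top is 28 mm above the table. Origin: middle of its length, on the centre line, at table height; x points to the side where the lens stands, z up. Its yaw varies up to 0.3 rad.
- carriage_mid (a point): Middle of the carriage, on the rail's centre line, on the top of its black plate 40 mm above the table. The plate is 80 mm long along the rail (40 mm to each side of this point) and reaches 38 mm to the rail's -x side and 90 mm to its +x side. Its axes are the rail's. The carriage weighs about 0.5 kg.
- carriage (a joint): Position of the carriage along the rail, m, growing towards the rail's +y, 0 at the middle of the rail. With the brake on it takes 14 to 22 N to force it (less while the pad is partly pressed), which the job forbids; with the pad down it slides with 1 to 2 N.
- pad_top (a point): Centre of the upper face of the pad, the aluminium plate in the middle of the carriage, directly above carriage_mid and 56 mm above the table when up. The pad is 44 mm across the rail and 72 mm along it; at each end along the rail it has a ridge 8 mm thick and 10 mm high across its whole width, which leaves 56 mm between the ridges for fingertips: press on the face between them and push against either ridge.
- pad (a joint): How far the pad is pressed down, m: about 0 up (brake on), 0.007 fully down. The brake lets go gradually over the first 2 mm, while the pressing force grows to about 6 N, and is quite free below that; the force then grows only to 7 N just before the bottom, which is rigid. A spring brings it up again when it is let go.
- lens: Round lens in a black ring 48 mm in diameter on a short steel post, fixed on the carriage 72 mm to the rail's +x side of carriage_mid; its top is 116 mm above the table. Origin: foot of its post, 40 mm above the table. It moves with the carriage and must not be touched.
- stop_marked: The marked stop: dark steel block fixed over the rail, 20 mm long along it, 64 mm wide, top 46 mm above the table, carrying an upright pin with a tilted disc (28 mm in diameter) 27 mm to the rail's +x side, 102 mm high. Origin: its middle on the rail's centre line, at table height; the carriage rests against it when carriage_mid is 50 mm from it along the rail. It may be at either end.
- stop_plain: The other stop: the same block without pin and disc, fixed towards the other end of the rail. Origin as for the marked stop.
- mirror_post: Loose bystander: small mirror in a black ring on a post with a round steel foot 52 mm in diameter, 102 mm tall, standing on the rail's -x side. Origin: centre of its underside.
- hex_key: Loose bystander: L-shaped dark hex key 6 mm thick, 101 mm by 32 mm, lying on the rail's -x side. Origin: on the table, in the middle of its long arm.
- parts_box: Loose bystander: open clear plastic box 60 by 85 mm, 30 mm high, on the rail's +x side. Origin: centre of its underside.

How it is judged:
By the outcome, as a careful person would: the job done as asked, in the order asked, and still so for the second after the job is handed in, with the robot touching nothing.
It also fails if it takes over 38 s, if anything falls off the work surface, if the arm or the gripper's body presses on something with over 40 N, if the wrist force passes 120 N, or if a joint passes its speed limit or range.

## Working session

There is one attempt and no reset: what is moved stays moved. The work goes in short steps, Python scripts to look and compute and a tool call to move; the robot and the scene stay as the last step left them, time stands still between calls to the robot, and variables do not carry over. Pictures are saved under pics/ and viewed, on a budget of 10 in all, crops included, one or two more only if the job needs it, and the job is handed in when it is done.

Besides the shell and the picture viewer there is one more tool, called after "Call:" as name(argument=value, ...), one argument or row to a line, values as JSON. send_rows: Moves the arm, as the interface text tells. Scaled input: -1 to 1 covers 0.3 m each way for a shift and pi rad each way for a turn. Its arguments: {"type":"object","properties":{"plan":{"type":"array"},"force":{"type":"number"}},"required":["plan"]}

```bash
mkdir -p pics
cat > h.py <<'E'
import numpy as np, cv2
from workcell import sensors, camera, get_calibration, bot, recognise, place_of
def ray(name,px):
    c=get_calibration(name); d=np.array([(px[0]-c["cx"])/c["fx"],(px[1]-c["cy"])/c["fy"]])
    u=d.copy()
    for _ in range(30): u=d/(1+c["k1"]*(u@u))
    R=np.array(c["R"]);t=np.array(c["t"])
    return -R.T@t, R.T@np.array([u[0],u[1],1.])
def atz(name,px,z):
    o,d=ray(name,px); return o+d*(z-o[2])/d[2]
def proj(name,X):
    c=get_calibration(name); p=np.array(c["R"])@np.array(X)+np.array(c["t"]); u=p[:2]/p[2]
    u=u*(1+c["k1"]*(u@u)); return np.array([u[0]*c["fx"]+c["cx"],u[1]*c["fy"]+c["cy"]])
E
python3 - <<'E'
from h import *
print(sensors.get_obs())
Z=dict(rail=0,carriage_mid=.04,pad_top=.056,lens=.04,stop_marked=0,stop_plain=0,mirror_post=0,hex_key=0,parts_box=0)
for n in("top","side"):
    cv2.imwrite(f"pics/{n}0.png",camera(n))
    for k,z in Z.items():
        for r in place_of(k,n)[:2]:
            print(n,k,round(r["p"],2),np.round(r["point"],1),np.round(atz(n,r["point"],z),4))
E
```

```text
{'time': 0.0, 'q': array([-6.39441952e+01,  5.01253868e+00,  1.00315563e+01,  9.50993245e+01,
        2.59270543e-04,  9.00021496e+01]), 'qd': array([-0.13194003, -0.01695306, -0.07667747, -0.04477842,  0.08621173,
       -0.01552849]), 'joint_efforts': array([ 6.28966677e-05, -5.20388997e+01,  4.64803970e+01,  1.64070376e-02,
        4.70810608e-05, -1.43430697e-05]), 'ee_pos': array([ 0.2414797 , -0.49388235,  0.23054332]), 'tcp_rot': array([-1.79999744e+02,  8.03068482e-02, -6.39463448e+01]), 'wrist_force': array([-0.19420043, -0.28819695, -0.61450167]), 'torque': array([-0.01014227,  0.02800088,  0.04562   ]), 'opening': 0.08543130264463744}
top rail 0.87 [294.4 243.9] [ 0.5102 -0.0201  0.    ]
top carriage_mid 0.79 [303.4 230.2] [ 0.5289 -0.0323  0.04  ]
top carriage_mid 0.7 [297.4 193.3] [ 0.5913 -0.0216  0.04  ]
top pad_top 0.56 [305.5 232.7] [ 0.5226 -0.0344  0.056 ]
top lens 0.81 [296.2 195.2] [ 0.588  -0.0196  0.04  ]
top stop_marked 0.79 [387.9 221.2] [ 0.5541 -0.1863  0.    ]
top stop_plain 0.59 [194.6 258.9] [0.4803 0.1521 0.    ]
top mirror_post 0.73 [258.2 313. ] [0.39
[... 197 characters left out ...]
riage_mid 0.84 [270.1 249.9] [ 0.5213 -0.0293  0.04  ]
side carriage_mid 0.21 [371.7 255.1] [ 0.6733 -0.0589  0.04  ]
side pad_top 0.66 [268.4 247.9] [ 0.5179 -0.0389  0.056 ]
side lens 0.83 [312.9 239.1] [ 0.5903 -0.0154  0.04  ]
side lens 0.35 [191.7 240.3] [0.4015 0.005  0.04  ]
side stop_marked 0.85 [309.9 360.8] [ 0.5559 -0.1956  0.    ]
side stop_plain 0.66 [238.5 192.1] [0.4804 0.156  0.    ]
side mirror_post 0.62 [189.2 241.1] [0.3907 0.0408 0.    ]
side mirror_post 0.36 [369.8 255.4] [ 0.6858 -0.0273  0.    ]
side hex_key 0.67 [206.4 338.6] [ 0.4191 -0.1457  0.    ]
side parts_box 0.95 [371.5 256.2] [ 0.6881 -0.0293  0.    ]
side parts_box 0.5 [306.4 360.9] [ 0.5512 -0.1951  0.    ]
```

View pics/top0.png

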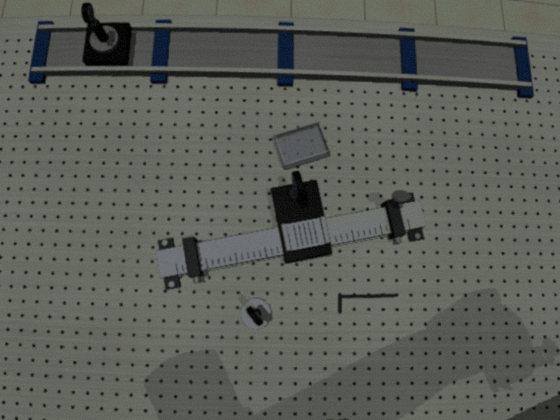

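View pics/side0.png

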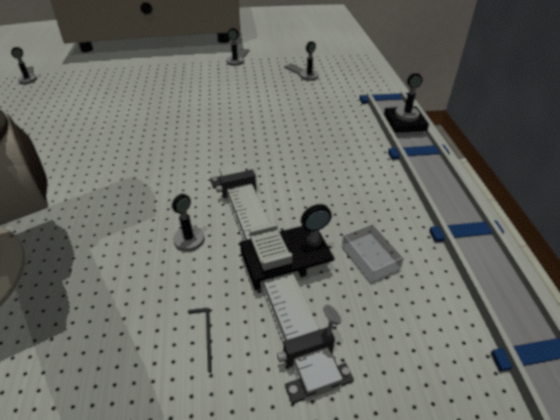

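The top view shows the carriage pad at about (304,234). The marked stop with its disc is at (396,217), the plain stop at (193,257) and the lens at (297,195). The side view agrees, with the disc stop nearest the camera at (309,340). The rail yaw is about 12.3° and the push goes towards world -y, so I'll move in with the fingers shut and across the rail.

Call:
send_rows(
  plan=[
    [[-0.483,-0.747,0],[0,0,-0.424],1],
    [[-0.483,-0.747,0],[0,0,-0.424],1],
    [[-0.483,-0.747,0],[0,0,-0.424],1],
    [[-0.483,-0.747,0],[0,0,-0.424],1],
    [[-0.483,-0.747,0],[0,0,-0.424],1],
    [[-0.483,-0.747,0],[0,0,-0.424],1],
    [[-0.483,-0.747,0],[0,0,-0.424],1],
    [[-0.483,-0.747,0],[0,0,-0.424],1],
    [[-0.483,-0.747,0],[0,0,-0.424],1],
    [[-0.483,-0.747,0],[0,0,-0.424],1],
  ],
  force=40,
)

```text
time: 2.0
ee_pos: [0.3793, -0.2654, 0.2314]
tcp_rot: [180.0, -0.0, 12.5]
wrist_force: [-0.6, -0.9, 0.2]
opening: -0.0
```

Call:
send_rows(
  plan=[
    [[0.612,-0.647,0],[0,0,0],1],
    [[0.612,-0.647,0],[0,0,0],1],
    [[0.612,-0.647,0],[0,0,0],1],
    [[0.612,-0.647,0],[0,0,0],1],
    [[0.612,-0.647,0],[0,0,0],1],
    [[0.612,-0.647,0.2],[0,0,0],1],
    [[0.612,-0.647,0.404],[0,0,0],1],
    [[0.612,-0.647,0.404],[0,0,0],1],
    [[0.612,-0.647,0.404],[0,0,0],1],
    [[0.612,-0.647,0.404],[0,0,0],1],
  ],
)

```text
time: 3.0
ee_pos: [0.5171, -0.0367, 0.111]
tcp_rot: [180.0, -0.0, 12.2]
wrist_force: [0.1, 0.2, 0.1]
opening: 0.0003
```

Run:
```python
from h import *
print(sensors.get_obs())
for n in("top","side"):
    im=camera(n); 
    for k,z in dict(pad_top=.056,carriage_mid=.04,lens=.04,stop_marked=0,stop_plain=0,rail=0).items():
        for r in place_of(k,n)[:1]: print(n,k,round(r["p"],2),np.round(r["point"],1),np.round(atz(n,r["point"],z),4))
    if n=="side":
        c=im[150:400,180:400]; cv2.imwrite("pics/s1.png",cv2.resize(c,None,fx=2.4,fy=2.4,interpolation=cv2.INTER_CUBIC))
        p=sensors.get_obs()["ee_pos"]; print("tcp px",proj(n,p),"foot",proj(n,[p[0],p[1],.056]))
```

```text
{'time': 3.0, 'q': array([-4.05594469e+00, -3.45897622e-02, -8.40060098e+00,  8.16135922e+01,
       -1.89907743e-03,  7.37050493e+01]), 'qd': array([-0.25175138, -0.87838468,  2.098301  ,  0.22787238,  0.011646  ,
       -0.64347172]), 'joint_efforts': array([ 3.08166733e-01, -4.44209039e+01,  4.40349305e+01, -1.37557662e-01,
        9.77153191e-03,  5.18639584e-02]), 'ee_pos': array([ 0.51713188, -0.03667829,  0.1110324 ]), 'tcp_rot': array([ 1.79992454e+02, -1.90443959e-02,  1.22390070e+01]), 'wrist_force': array([0.14669691, 0.24520495, 0.07387956]), 'torque': array([-0.00709437,  0.02496479,  0.00458069]), 'opening': 0.0003084716393217938}
top stop_plain 0.71 [194.8 258.6] [0.4808 0.1517 0.    ]
top rail 0.82 [295.4 242. ] [ 0.5135 -0.0218  0.    ]
side pad_top 0.9 [268.9 248.5] [ 0.5185 -0.0401  0.056 ]
side carriage_mid 0.95 [270.4 251.5] [ 0.5214 -0.0326  0.04  ]
side stop_marked 0.75 [309.7 358.7] [ 0.5561 -0.1925  0.    ]
side stop_plain 0.58 [241.1 195.7] [0.4848 0.1451 0.    ]
side rail 0.78 [270.6 261.3] [ 0.5227 -0.0192  0.    ]
tcp px [266.9447555  221.26466122] foot [267.59291436 246.77948356]
```

View pics/s1.png

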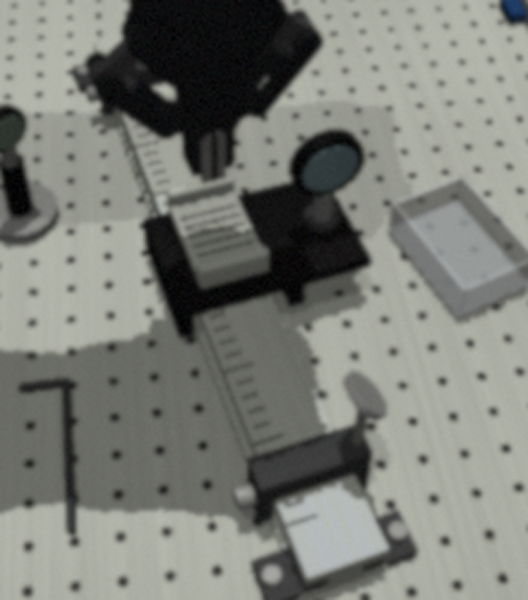

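The trained networks and the picture agree: the pad groove is under the tool at crop pixel (212,228). The gripper's knuckles spread sideways towards the lens at crop (330,150). I'll turn the tool 45° so they clear both the lens and the disc, then descend.

Call:
send_rows(
  plan=[
    [[0,0,0],[0,0,-0.25],1],
    [[0,0,0],[0,0,-0.25],1],
    [[0,0,0],[0,0,-0.25],1],
    [[0,0,0],[0,0,-0.25],1],
    [[0,0,0],[0,0,-0.25],1],
    [[0,0,0],[0,0,-0.25],1],
    [[0,0,0.07],[0,0,-0.25],1],
    [[0,0,0.137],[0,0,-0.25],1],
    [[0,0,0.137],[0,0,-0.25],1],
    [[0,0,0.137],[0,0,-0.25],1],
  ],
)

```text
time: 4.7
ee_pos: [0.5169, -0.0365, 0.0693]
tcp_rot: [-180.0, 0.0, 57.4]
wrist_force: [0.4, -0.5, 0.7]
opening: -0.0001
```

Run:
```python
from h import *
o=sensors.get_obs(); print(o["ee_pos"],o["tcp_rot"],o["wrist_force"])
c=camera("side")[170:330,200:380]; cv2.imwrite("pics/s2.png",cv2.resize(c,None,fx=3.5,fy=3.5,interpolation=cv2.INTER_CUBIC))
```

```text
[ 0.516872   -0.03650332  0.06925596] [-1.79975136e+02  1.31011168e-02  5.73793362e+01] [ 0.43008692 -0.4907067   0.69140063]
```

View pics/s2.png

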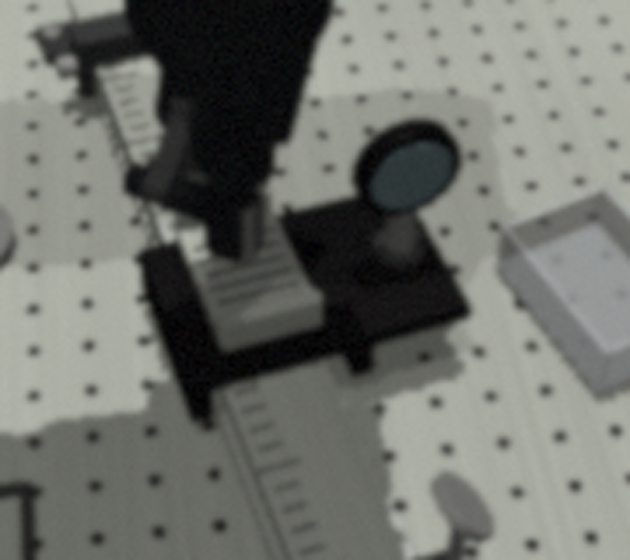

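The fingertips, at crop (235,250), are over the pad face between the ridges, and the lens is well clear. Now I'll press down.

Call:
send_rows(
  plan=[
    [[0,0,0.02],[0,0,0],1],
    [[0,0,0.04],[0,0,0],1],
    [[0,0,0.046],[0,0,0],1],
    [[0,0,0.05],[0,0,0],1],
    [[0,0,0.054],[0,0,0],1],
    [[0,0,0.058],[0,0,0],1],
    [[0,0,0.061],[0,0,0],1],
    [[0,0,0.061],[0,0,0],1],
    [[0,0,0.061],[0,0,0],1],
  ],
)

```text
time: 5.65
ee_pos: [0.5172, -0.0365, 0.0515]
tcp_rot: [180.0, -0.0, 57.4]
wrist_force: [-2.9, 0.2, 6.9]
opening: -0.0002
```

Call:
send_rows(
  plan=[
    [[-0.006,0.006,0],[0,0,0],1],
    [[-0.012,0.012,0],[0,0,0],1],
    [[-0.018,0.018,0],[0,0,0],1],
    [[-0.024,0.024,0],[0,0,0],1],
    [[-0.03,0.03,0],[0,0,0],1],
    [[-0.036,0.036,0],[0,0,0],1],
    [[-0.042,0.042,0],[0,0,0],1],
    [[-0.048,0.048,0],[0,0,0],1],
  ],
)

```text
time: 6.45
ee_pos: [0.5215, -0.0565, 0.0515]
tcp_rot: [180.0, -0.0, 57.4]
wrist_force: [-2.3, 1.0, 7.7]
opening: -0.0
```

Call:
send_rows(
  plan=[
    [[-0.01,0.01,0],[0,0,0],1],
    [[-0.02,0.02,0],[0,0,0],1],
    [[-0.03,0.03,0],[0,0,0],1],
    [[-0.04,0.04,0],[0,0,0],1],
    [[-0.05,0.05,0],[0,0,0],1],
    [[-0.06,0.06,0],[0,0,0],1],
    [[-0.07,0.07,0],[0,0,0],1],
    [[-0.08,0.08,0],[0,0,0],1],
    [[-0.09,0.09,0],[0,0,0],1],
    [[-0.1,0.1,0],[0,0,0],1],
  ],
)

```text
time: 7.45
ee_pos: [0.5304, -0.098, 0.0514]
tcp_rot: [180.0, -0.0, 57.4]
wrist_force: [-2.4, 1.2, 6.5]
opening: -0.0
```

Run:
```python
from h import *
o=sensors.get_obs(); print(o["ee_pos"],o["tcp_rot"],o["wrist_force"])
im=camera("side")
for k,z in dict(pad_top=.052,carriage_mid=.04,lens=.04,stop_marked=0).items():
    for r in place_of(k,"side")[:1]: print(k,round(r["p"],2),np.round(r["point"],1),np.round(atz("side",r["point"],z),4))
c=im[200:400,200:400]; cv2.imwrite("pics/s3.png",cv2.resize(c,None,fx=3,fy=3,interpolation=cv2.INTER_CUBIC))
```

```text
[ 0.53037501 -0.09802358  0.05137141] [ 1.79993859e+02 -3.44973146e-03  5.73753097e+01] [-2.39688488  1.16071487  6.49694327]
pad_top 0.86 [283.5 279.3] [ 0.533  -0.0958  0.052 ]
carriage_mid 0.94 [286.4 284.7] [ 0.5372 -0.0968  0.04  ]
lens 0.69 [330.4 270.2] [ 0.6047 -0.0792  0.04  ]
stop_marked 0.91 [307.  359.5] [ 0.5524 -0.1932  0.    ]
```

View pics/s3.png

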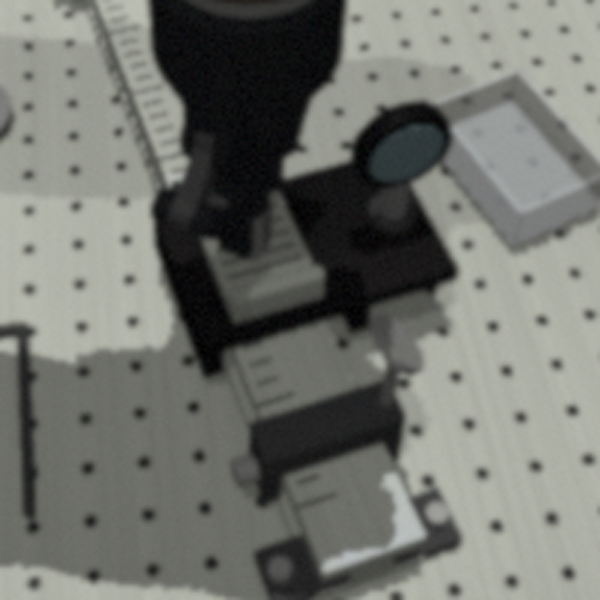

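The carriage has followed the tool by about 60 mm, and the brake is free (side force about 1 N). The stop face, at crop (325,410), is still about 45 mm ahead.

Call:
send_rows(
  plan=[
    [[-0.01,0.01,0],[0,0,0],1],
    [[-0.02,0.02,0],[0,0,0],1],
    [[-0.03,0.03,0],[0,0,0],1],
    [[-0.04,0.04,0],[0,0,0],1],
    [[-0.05,0.05,0],[0,0,0],1],
    [[-0.06,0.06,0],[0,0,0],1],
    [[-0.07,0.07,0],[0,0,0],1],
    [[-0.08,0.08,0],[0,0,0],1],
  ],
)

```text
time: 8.5
ee_pos: [0.5375, -0.1312, 0.0513]
tcp_rot: [-180.0, 0.0, 57.4]
wrist_force: [-2.7, -0.0, 5.8]
opening: -0.0004
```

Run:
```python
from h import *
o=sensors.get_obs(); print(o["ee_pos"],o["tcp_rot"],o["wrist_force"])
im=camera("side")
for k,z in dict(pad_top=.052,carriage_mid=.04,lens=.04,stop_marked=0).items():
    for r in place_of(k,"side")[:1]: print(k,round(r["p"],2),np.round(r["point"],1),np.round(atz("side",r["point"],z),4))
c=im[220:400,220:400]; cv2.imwrite("pics/s4.png",cv2.resize(c,None,fx=3.3,fy=3.3,interpolation=cv2.INTER_CUBIC))
```

```text
[ 0.53753745 -0.13118704  0.05133427] [-1.79995988e+02  7.83556958e-03  5.73751202e+01] [-2.71666082e+00 -3.30016347e-03  5.76850239e+00]
pad_top 0.85 [292.5 301.6] [ 0.5401 -0.1339  0.052 ]
carriage_mid 0.72 [291.6 303. ] [ 0.5401 -0.1281  0.04  ]
lens 0.9 [341.7 288.4] [ 0.6138 -0.1131  0.04  ]
stop_marked 0.83 [310.8 361.1] [ 0.557  -0.1961 -0.    ]
```

View pics/s4.png

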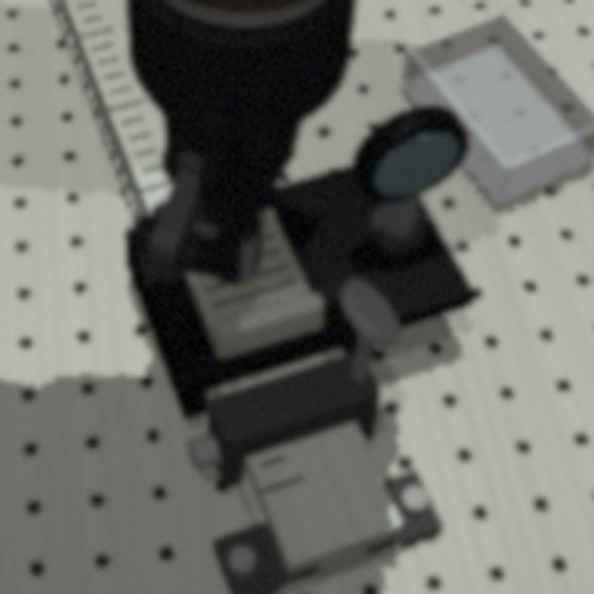

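The carriage plate is now about 10 mm short of the stop block at crop (290,395), and the gripper is clear of the disc at (370,310). I'll creep in slowly.

Call:
send_rows(
  plan=[
    [[-0.004,0.004,0],[0,0,0],1],
    [[-0.008,0.008,0],[0,0,0],1],
    [[-0.012,0.012,0],[0,0,0],1],
    [[-0.016,0.016,0],[0,0,0],1],
    [[-0.02,0.02,0],[0,0,0],1],
  ],
)

```text
time: 9.25
ee_pos: [0.5393, -0.1394, 0.0514]
tcp_rot: [-180.0, 0.0, 57.4]
wrist_force: [-3.3, 0.8, 6.9]
opening: 0.0004
```

Call:
send_rows(
  plan=[
    [[-0.003,0.003,0],[0,0,0],1],
    [[-0.006,0.006,0],[0,0,0],1],
    [[-0.009,0.009,0],[0,0,0],1],
    [[-0.012,0.012,0],[0,0,0],1],
  ],
)

```text
time: 9.65
ee_pos: [0.5407, -0.1437, 0.0514]
tcp_rot: [-180.0, -0.1, 57.4]
wrist_force: [-1.6, 3.7, 6.1]
opening: 0.0002
```

Call:
send_rows(
  plan=[
    [[-0.003,0.003,0],[0,0,0],1],
    [[-0.006,0.006,0],[0,0,0],1],
    [[-0.009,0.009,0],[0,0,0],1],
    [[-0.012,0.012,0],[0,0,0],1],
  ],
)

```text
time: 10.05
ee_pos: [0.5421, -0.1485, 0.0515]
tcp_rot: [180.0, -0.1, 57.4]
wrist_force: [-1.5, 5.0, 6.5]
opening: 0.0001
```

Call:
send_rows(
  plan=[
    [[-0.002,0.002,0],[0,0,0],1],
    [[-0.004,0.004,0],[0,0,0],1],
    [[-0.006,0.006,0],[0,0,0],1],
  ],
)

```text
time: 10.35
ee_pos: [0.5426, -0.151, 0.0515]
tcp_rot: [180.0, -0.1, 57.4]
wrist_force: [0.3, 4.0, 6.3]
opening: 0.0001
```

Call:
send_rows(
  plan=[
    [[-0.002,0.002,0],[0,0,0],1],
    [[-0.004,0.004,0],[0,0,0],1],
    [[-0.006,0.006,0],[0,0,0],1],
  ],
)

```text
time: 10.65
ee_pos: [0.5432, -0.1535, 0.0515]
tcp_rot: [180.0, -0.1, 57.4]
wrist_force: [-0.8, 3.9, 6.8]
opening: 0.0001
```

Run:
```python
from h import *
o=sensors.get_obs(); print(o["ee_pos"],o["tcp_rot"],o["wrist_force"])
im=camera("side")
for k,z in dict(pad_top=.052,carriage_mid=.04,lens=.04,stop_marked=0).items():
    for r in place_of(k,"side")[:1]: print(k,round(r["p"],2),np.round(r["point"],1),np.round(atz("side",r["point"],z),4))
c=im[250:390,230:370]; cv2.imwrite("pics/s5.png",cv2.resize(c,None,fx=4.2,fy=4.2,interpolation=cv2.INTER_CUBIC))
```

```text
[ 0.54320183 -0.15350582  0.05152779] [ 1.79987889e+02 -1.00715377e-01  5.74138120e+01] [-0.8194353   3.91675033  6.82859137]
pad_top 0.94 [293.2 306.7] [ 0.5399 -0.1419  0.052 ]
carriage_mid 0.58 [296.5 307.4] [ 0.5456 -0.1359  0.04  ]
lens 0.66 [343.4 294. ] [ 0.614  -0.1227  0.04  ]
stop_marked 0.75 [307.  360.3] [ 0.5522 -0.1943  0.    ]
```

View pics/s5.png

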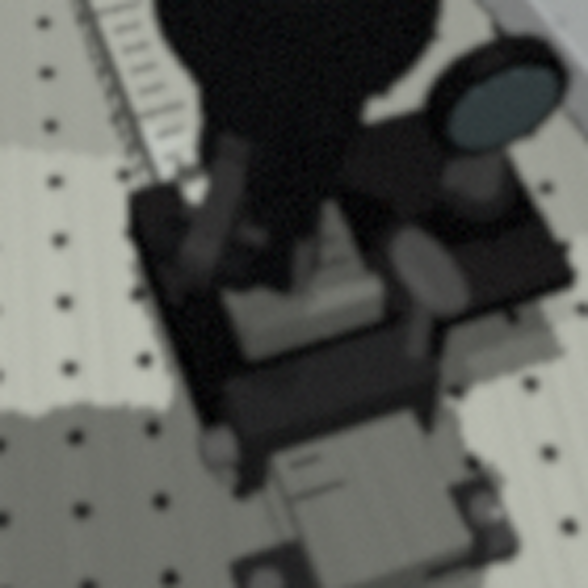

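The plate edge now meets the stop block with no gap near crop (215,400), and the tip is sliding towards the front ridge at (300,290). I'll go on to ridge contact for a firm check.

Call:
send_rows(
  plan=[
    [[-0.002,0.002,0],[0,0,0],1],
    [[-0.004,0.004,0],[0,0,0],1],
    [[-0.006,0.006,0],[0,0,0],1],
  ],
)

```text
time: 11.2
ee_pos: [0.5436, -0.1554, 0.0514]
tcp_rot: [-180.0, -0.2, 57.4]
wrist_force: [-0.8, 8.7, 6.7]
opening: 0.0002
```

Call:
send_rows(
  plan=[
    [[-0.002,0.002,0],[0,0,0],1],
    [[-0.004,0.004,0],[0,0,0],1],
  ],
)

```text
time: 11.4
ee_pos: [0.5436, -0.156, 0.0511]
tcp_rot: [-179.9, -0.2, 57.5]
wrist_force: [-2.1, 15.1, 6.4]
opening: -0.0
```

Pushing on the ridge gives 15 N with no movement, so the carriage is hard against the stop. I'll ease the push a little and lift straight up.

Call:
send_rows(
  plan=[
    [[0.0012,-0.0012,0],[0,0,0],1],
    [[0.0024,-0.0024,0],[0,0,0],1],
    [[0.0024,-0.0024,-0.006],[0,0,0],1],
    [[0.0024,-0.0024,-0.012],[0,0,0],1],
    [[0.0024,-0.0024,-0.018],[0,0,0],1],
    [[0.0024,-0.0024,-0.03],[0,0,0],1],
    [[0.0024,-0.0024,-0.06],[0,0,0],1],
    [[0.0024,-0.0024,-0.15],[0,0,0],1],
    [[0.0024,-0.0024,-0.3],[0,0,0],1],
    [[0.0024,-0.0024,-0.4],[0,0,0],1],
  ],
)

```text
time: 12.4
ee_pos: [0.5437, -0.1577, 0.1739]
tcp_rot: [179.9, -0.0, 57.4]
wrist_force: [0.9, 0.1, 0.2]
opening: 0.0002
```

Run:
```python
from h import *
im=camera("side")
for k,z in dict(pad_top=.056,carriage_mid=.04,lens=.04,stop_marked=0,mirror_post=0,hex_key=0,parts_box=0).items():
    for r in place_of(k,"side")[:1]: print(k,round(r["p"],2),np.round(r["point"],1),np.round(atz("side",r["point"],z),4))
o=sensors.get_obs(); print(o["time"],o["ee_pos"],o["wrist_force"])
c=im[200:390,180:390]; cv2.imwrite("pics/s6.png",cv2.resize(c,None,fx=3,fy=3,interpolation=cv2.INTER_CUBIC))
```

```text
pad_top 0.59 [293.7 301. ] [ 0.5414 -0.1358  0.056 ]
carriage_mid 0.88 [292.8 310.5] [ 0.5399 -0.1401  0.04  ]
lens 0.63 [268.5 262.9] [ 0.5162 -0.0543  0.04  ]
stop_marked 0.71 [308.7 360.5] [ 0.5544 -0.1949  0.    ]
mirror_post 0.61 [191.2 238.4] [0.3939 0.0466 0.    ]
hex_key 0.73 [208.  338.2] [ 0.4213 -0.1453  0.    ]
parts_box 0.94 [371.3 253.7] [ 0.6893 -0.0241  0.    ]
12.8 [ 0.54295977 -0.15730679  0.16935095] [-0.06996496 -0.22832252  0.08198788]
```

View pics/s6.png

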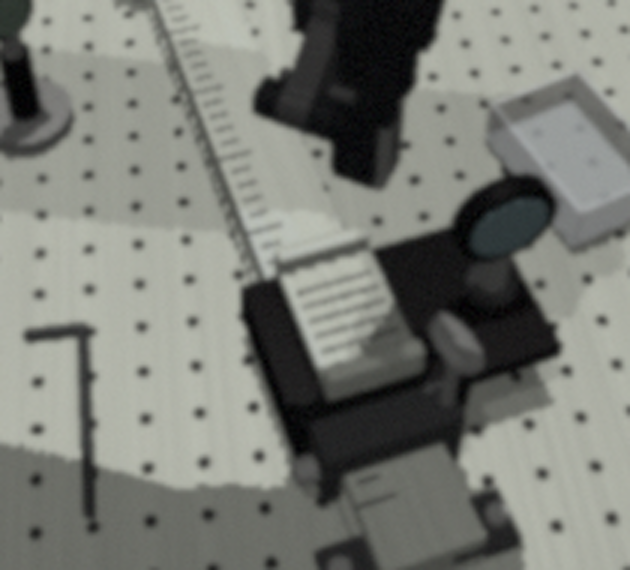

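The pad is up, at crop (345,320), and the plate is flush with the marked stop along (305,430)–(460,385). The loose things haven't moved and the arm is clear, so I'm handing in.

```bash
python3 -c "
from workcell import bot; print(bot.job_done())"
```

```text
the job is handed in; nothing more can be done
None
```

The carriage is resting against the marked stop with the pad back up and the brake holding it. I handed the job in at about 13 s.

**What I did:** I pressed the pad about 4.5 mm down (about 7 N) with shut fingertips. Keeping it pressed, I pushed the carriage about 110 mm until it met the stop. I had turned the gripper 45° to keep it clear of the lens and the disc.

**Contact with the stop:**
- Along the rail the push was only 1 N or less while the carriage slid, so the brake was free.
- At the stop the fingertips slid on over the pad until they met the ridge. The push then rose to 15 N with no further movement.
- I eased the push slightly and lifted straight up.

**Last checks:**
- The last side picture shows no gap between the plate and the stop, the pad up, and the gripper clear with no force on it.
- The mirror post, hex key and parts box are where they were, within the trained networks' error of a few mm.
- One check disagreed: the trained network put the lens at a wrong spot in the last picture, at p 0.63. The picture itself shows the lens in its place on the carriage.
- In that picture the network's carriage position gave about 57 mm to the stop instead of 50 mm. I put this down to its errors of several mm and relied on the contact force and the picture.

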